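# Rack the hole saws by size

### The arm

A 6-joint arm with a two-finger parallel gripper is mounted at the origin on the work surface. World frame = base frame: x ahead of the robot, y to its left, z up, the work surface at z = 0. Lengths are in m, angles in rad, forces in N, time in s.
With the tool pointing down it reaches from about 0.325 to 0.9 m from the base axis. Payload 6.1 kg.
Tool frame: the origin (TCP) lies at the very end of the fingers, on their centre line; the grasp point (between the pads) lies 19 mm behind it (tcp_to_grasp is the distance from the TCP to the grasp point, in m); z points along the fingers, y is the line along which they close (so a half turn about z gives the same grasp; the last joint's range is limited). The gripper opens to 85 mm and grips with 20 to 120 N. Pads are 22 mm wide; open, the fingers measure 114 mm over their backs; the gripper's body (76 mm by 85 mm) begins 54 mm behind the grasp point. The pads swing forward as they close: fully open they stand 13 mm farther back than shut.
Start: joints at [-0.126, 0.22, 1.526, -0, 1.395, -0.126], TCP at [0.625, -0, 0.21] pointing down, gripper open.
Joint ranges: [-2.98, 2.98], [-0.91, 2.08], [0.09, 2.57], [-1.24, 4.39], [0.2, 2.65], [-2.68, 2.68]. Speed limits (rad/s): [2.57, 2.57, 3.01, 3.14, 3.14, 3.14].

### API

Orientations are given as a unit quaternion [w, x, y, z].
In Python, from workcell import state, capture, sign_off, tcp_to_grasp gives the robot as it stands.
- The arm moves only by the tool jog_arm, never from a script. Its argument "moves" is a list of rows, each a list of 3 entries, a list of its own where there are three numbers: the turn, a rotation vector about the tool's x, y, z in degrees, then the shift along the tool's x, y, z in m, then the closure, from -1 (fully open) to 1 (shut). In form: [[[ax, ay, az], [x, y, z], gripper], ...]. A call has exactly 5 rows; each row shifts and turns the commanded pose from where the row before left it, along the tool's axes as they then stand; what a row does not reach is not made up. A row lasts 1/8 s, in which the tool goes at most 62.5 mm and 10.7 degrees, less where a joint would pass 70% of its speed; a pose out of reach is approached as far as the arm can. A call is refused whole if a number of a shift passes 0.0625 or a number of a turn 10.7, either way. A call with a gripper value outside its range is refused whole. The fingers move at their own pace and stop on an object; "newtons" is the grip in N (left out, the last holds). Time passes only in rows, so rows that do not move let the fingers close, or fill a call up. It gives the time, the measured TCP pose, the force, the opening and the grip force at its end, in the units of the state.
- state(): the state, without advancing time (a new reading comes with each control period).
- capture(name): name is "scene" or "side" or "wrist"; returns a dict with "image" (420x560x3 uint8, blue, green, red), "fx", "fy", "cx", "cy" (pixels), "view" (4x4, takes a point from world to camera coordinates). Camera axes: x right, y down, z forward; pixel columns grow to the right and rows downward; lengths in m; the calibration is good to about 2 mm. A picture is of the moment at which its call begins. There is no depth.
- sign_off(): hands the job in; it is judged then, once.
The state is a dict: "t": time; "q": joint angles; "joint_vel": joint speeds; "joint_torque": joint torques, N m; "tool_pos": TCP position; "eef_rot": TCP orientation; "ft_force": force on the tool from outside, world axes, zero at the start; "wrist_torque": the same for the moment, N m; "grip_width": opening from 0.0 (shut) to 1.0 (fully open); "grip_force": force on a finger pad.
Only numpy, scipy, OpenCV 4.12 (cv2) and the standard library are available. Lean on these libraries where they do the work, as an engineer would, in place of code of your own. Each camera call takes 0.05 s, during which the arm holds its last target. There are 200 camera calls.

### The job

Put the four hole saws away on the storage rack in order of size, the smallest on the post next to the carved coconut-shell cup and the largest on the post next to the oil jar. Set each one teeth down over its own post, flat on the round seat and centred on it, and leave the shell cup and the jar standing where they are.

Things in the scene. Friction and masses are not known exactly. Their poses are not given: they have to be found in the camera images.
- saw_30: the smallest of four loose hole saws (drill cutters): an upside-down steel cup, blue sides, bare steel top, teeth round the rim below; 30 mm outside diameter, 45 mm tall, standing teeth down on the bench. The hollow is 25 mm wide and 40 mm deep. Origin at the centre of its underside (the toothed rim), z up through the top. About 90 g.
- saw_38: the second smallest of four loose hole saws (drill cutters): an upside-down steel cup, blue sides, bare steel top, teeth round the rim below; 38 mm outside diameter, 45 mm tall, standing teeth down on the bench. The hollow is 33 mm wide and 40 mm deep. Origin at the centre of its underside (the toothed rim), z up through the top. About 120 g.
- saw_48: the second largest of four loose hole saws (drill cutters): an upside-down steel cup, blue sides, bare steel top, teeth round the rim below; 48 mm outside diameter, 45 mm tall, standing teeth down on the bench. The hollow is 43 mm wide and 40 mm deep. Origin at the centre of its underside (the toothed rim), z up through the top. About 170 g.
- saw_60: the largest of four loose hole saws (drill cutters): an upside-down steel cup, blue sides, bare steel top, teeth round the rim below; 60 mm outside diameter, 45 mm tall, standing teeth down on the bench. The hollow is 55 mm wide and 40 mm deep. Origin at the centre of its underside (the toothed rim), z up through the top. About 230 g.
- post_a: one of four identical fixed pale wooden rack posts: a round seat, 56 mm diameter, 5 mm thick, with an upright 9 mm dowel in its middle. Origin at the centre of the seat's underside, z up: the seat's top is 5 mm above it (20 mm above the bench), the dowel's tip 35 mm above it. Its place in the row varies.
- post_b: one of four identical fixed pale wooden rack posts: a round seat, 56 mm diameter, 5 mm thick, with an upright 9 mm dowel in its middle. Origin at the centre of the seat's underside, z up: the seat's top is 5 mm above it (20 mm above the bench), the dowel's tip 35 mm above it. The four stand in one straight row, 80 mm centre to centre, in any order of the letters.
- post_c: one of four identical fixed pale wooden rack posts: a round seat, 56 mm diameter, 5 mm thick, with an upright 9 mm dowel in its middle. Origin at the centre of the seat's underside, z up: the seat's top is 5 mm above it (20 mm above the bench), the dowel's tip 35 mm above it. They stand on a fixed brown rail, 330 x 80 mm and 15 mm high.
- post_d: one of four identical fixed pale wooden rack posts: a round seat, 56 mm diameter, 5 mm thick, with an upright 9 mm dowel in its middle. Origin at the centre of the seat's underside, z up: the seat's top is 5 mm above it (20 mm above the bench), the dowel's tip 35 mm above it. The row runs roughly across the robot's front.
- shell_cup: bystander: a loose carved coconut-shell cup, dark brown with pale dots, on a pale round wooden foot; 94 mm across, 78 mm tall, open at the top; stands on the bench just off one end of the rack, about 145 mm from the nearest post's centre. Origin at the centre of its underside.
- oil_jar: bystander: a loose closed amber glass jar with a white lid and a paper label, 60 mm across, 75 mm tall; stands on the bench just off the other end of the rack, about 145 mm from the nearest post's centre. Origin at the centre of its underside.
Not all that is in view belongs to the job. What is shaped like the saw_60 but red or yellow is not meant.

How it is judged:
By the outcome, as a careful person would: the job done as asked, in the order asked, and still so for the second after the job is handed in, with the robot touching nothing.
It also fails if it takes over 93 s, if anything falls off the work surface, if the arm or the gripper's body presses on something with over 40 N, if the wrist force passes 120 N, or if a joint passes its speed limit or range.

## Working session

There is one attempt and no reset: what is moved stays moved. The work goes in short steps, Python scripts to look and compute and a tool call to move; the robot and the scene stay as the last step left them, time stands still between calls to the robot, and variables do not carry over. Pictures are saved under pics/ and viewed, at most 14 in all, crops included, and the job is handed in when it is done.

Besides the shell and the picture viewer there is one more tool, called after "Emit:" by a JSON object that holds its "name" and its "arguments", one argument or row to a line. jog_arm: Moves the arm, as the interface text tells. Its arguments: {"type":"object","properties":{"moves":{"type":"array"},"newtons":{"type":"number"}},"required":["moves"]}

```bash
mkdir -p pics; python3 - <<'E'
from workcell import *
import cv2,numpy as np
print(state(),tcp_to_grasp)
for n in("scene","side"):
    c=capture(n);cv2.imwrite(f"pics/{n}0.png",c["image"]);np.savez(f"{n}0.npz",**c);print(n,c["fx"],c["cx"],c["cy"],np.round(c["view"],3).tolist())
E
```

```text
{'t': 0.0, 'q': array([-1.26097135e-01,  2.21282010e-01,  1.52759891e+00, -2.05896898e-05,
        1.39469633e+00, -1.26111832e-01]), 'joint_vel': array([-1.74414804e-03, -1.02575653e-03,  1.13136381e-04, -2.81021774e-05,
       -1.41128145e-03,  4.58137529e-04]), 'joint_torque': array([-5.06932320e-04, -4.96913910e+01, -3.89390445e+01, -4.46828235e-04,
        1.12446505e-02,  2.49123751e-06]), 'tool_pos': array([6.24355998e-01, 7.23532276e-05, 2.09271123e-01]), 'eef_rot': array([-7.78130859e-04,  7.07099954e-01,  7.07112912e-01, -6.15851744e-04]), 'ft_force': array([1.30567308, 0.46418762, 0.3980357 ]), 'wrist_torque': array([ 0.00245729, -0.03404424, -0.03288907]), 'grip_force': 0.0, 'grip_width': 1.0020199366631952} 0.0187
scene 395.9432216470384 284.50727743952166 212.77296758811505 [[0.119, 0.993, -0.022, -0.036], [0.643, -0.094, -0.76, -0.313], [-0.757, 0.076, -0.649, 1.424], [0.0, 0.0, 0.0, 1.0]]
side 460.8999809427237 282.2399610349719 215.88128450810285 [[0.681, -0.732, 0.009, -0.383], [-0.573, -0.54, -0.616, 0.311], [0.456, 0.415, -0.787, 0.795], [0.0, 0.0, 0.0, 1.0]]
```

View pics/scene0.png

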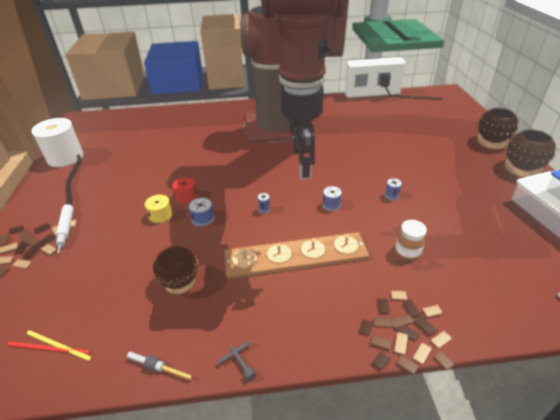

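View pics/side0.png

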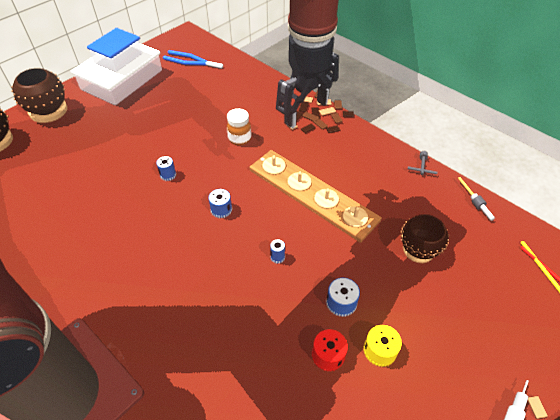

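```bash
python3 - <<'E'
import cv2,numpy as np
a=cv2.imread("pics/scene0.png");b=cv2.imread("pics/side0.png")
A=cv2.resize(a[170:290,145:425],None,fx=2.85,fy=2.5,interpolation=2)[:300,:798]
B=cv2.resize(b[145:375,150:456],None,fx=1.3,fy=1.3,interpolation=2)
C=cv2.resize(b[195:245,325:385],None,fx=6,fy=6,interpolation=2)
o=np.zeros((600,800,3),np.uint8);o[:300,:798]=A;o[300:599,:398]=B[:299,:398];o[300:600,420:780]=C
cv2.imwrite("pics/crop1.png",o)
E
```

```text
(no output)
```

View pics/crop1.png

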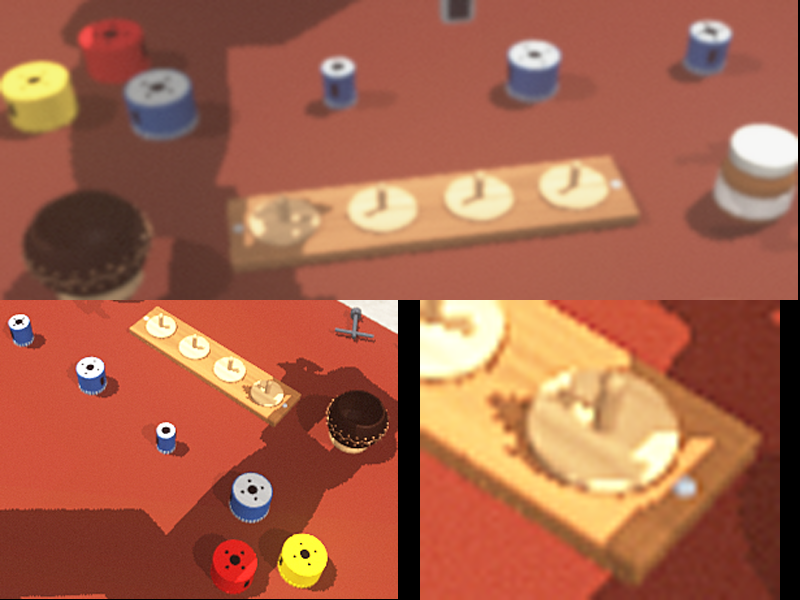

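```bash
cat > h.py <<'E'
import cv2,numpy as np
def ray(c,uv,z):
    V=np.array(c["view"]);R=V[:3,:3];o=-R.T@V[:3,3]
    d=R.T@np.array([(uv[0]-c["cx"])/c["fx"],(uv[1]-c["cy"])/c["fy"],1.])
    return o+d*(z-o[2])/d[2]
def proj(c,p):
    q=np.array(c["view"])@np.r_[p,1.];return c["fx"]*q[0]/q[2]+c["cx"],c["fy"]*q[1]/q[2]+c["cy"]
def blob(m,seed,r=30,hullcut=0):
    """hull of mask m's pixels connected near seed"""
    n,l,s,ce=cv2.connectedComponentsWithStats(m.astype(np.uint8))
    k=[i for i in range(1,n) if s[i,4]>15 and np.hypot(*(ce[i]-seed))<r]
    if not k:return None
    i=min(k,key=lambda i:np.hypot(*(ce[i]-seed)))
    p=np.argwhere(l==i)[:,::-1].astype(np.float32)
    return cv2.convexHull(p).astype(np.float64)[:,0]
def disc(c,m,seed,z,r=30):
    """world centre, extents of a disc at height z seen in mask m"""
    h=blob(m,seed,r)
    if h is None:return None
    w=np.array([ray(c,p,z)[:2] for p in h],np.float32)
    M=cv2.moments(w.reshape(-1,1,2)*1000)
    (cx,cy),rr=cv2.minEnclosingCircle(w.reshape(-1,1,2))
    return np.array([M["m10"],M["m01"]])/M["m00"],2*np.sqrt(M["m00"]/np.pi),2000*rr
E
python3 - <<'E'
from h import *
S={"scene":[(201,205),(264,198),(332,192),(393,184)],"side":[(344,291),(278,244),(220,197),(165,162)]}
P={"scene":[(243,260),(279,253),(313,248),(346,244)],"side":[(356,216),(326,197),(299,181),(274,165)]}
B={"scene":[(176,270),(411,232)],"side":[(425,235),(238,118)]}
for n in S:
    c=dict(np.load(n+"0.npz"));im=c["image"];hsv=cv2.cvtColor(im,cv2.COLOR_BGR2HSV);H,s,v=cv2.split(hsv)
    print(n,[hsv[y,x].tolist() for x,y in S[n]+P[n]])
    for q in S[n]:
        print("saw",[np.round(x,4) for x in disc(c,(s<80)&(v>85),q,.045,12) or []], [np.round(x,4) for x in disc(c,(H>100)&(H<135)&(s>90),(q[0],q[1]+8),.02,14) or []])
    for q in P[n]: print("post",[np.round(x,4) for x in disc(c,(H>12)&(s<130)&(v>120),q,.02,12) or []])
    print([np.round(ray(c,q,.04)[:2],3) for q in B[n]])
E
```

```text
scene [[8, 21, 95], [90, 1, 203], [4, 15, 135], [0, 0, 216], [15, 98, 196], [15, 100, 202], [15, 101, 190], [15, 101, 201]]
saw [array([ 498.6164, -234.6202]), np.float64(88.9448), np.float64(118.2751)] [array([ 493.0287, -240.1463]), np.float64(33.9169), np.float64(43.5721)]
saw [array([488.2202, -76.4146]), np.float64(54.2478), np.float64(84.4278)] []
saw [array([493.6737, 100.8839]), np.float64(75.2345), np.float64(106.7771)] []
saw [array([479.004 , 269.5781]), np.float64(66.4431), np.float64(102.4353)] []
post []
post []
post []
post []
[array([ 0.686, -0.282]), array([0.643, 0.26 ])]
side [[2, 104, 44], [179, 104, 54], [178, 191, 32], [179, 226, 26], [15, 135, 210], [15, 139, 206], [13, 152, 200], [14, 143, 208]]
saw [array([ 474.0312, -240.869 ]), np.float64(55.8362), np.float64(58.2317)] [array([ 469.2446, -245.9534]), np.float64(59.9595), np.float64(73.6808)]
saw [array([463.2882, -76.6336]), np.float64(28.9919), np.float64(30.4863)] [array([459.1338, -81.5684]), np.float64(31.2462), np.float64(38.8991)]
saw [array([469.6971, 105.8791]), np.float64(45.6791), np.float64(47.9208)] [array([463.177,  98.159]), np.float64(48.3382), np.float64(58.1977)]
saw [array([454.1201, 279.5513]), np.float64(36.4308), np.float64(38.4113)] [array([452.0964, 274.2705]), np.float64(45.8812), np.float64(59.8186)]
post [array([ 649.647 , -137.2553]), np.float64(54.3946), np.float64(58.091)]
post [array([647.3651, -56.9442]), np.float64(56.0801), np.float64(59.1194)]
post [array([644.2013,  22.9381]), np.float64(56.6622), np.float64(60.848)]
post [array([640.8897, 105.8879]), np.float64(59.4831), np.float64(68.2615)]
[array([ 0.696, -0.282]), array([0.685, 0.27 ])]
```

```bash
python3 - <<'E'
from h import *
from workcell import *
c=capture("wrist");np.savez("wrist0.npz",**c);cv2.imwrite("pics/w0.png",c["image"]);print(c["fx"],np.round(c["view"],3).tolist())
for p in [(.6496,-.1373),(.6474,-.057),(.6442,.0229),(.641,.103)]:print(np.round(proj(c,(*p,.02))))
s=dict(np.load("side0.npz"));H,S,v=cv2.split(cv2.cvtColor(s["image"],cv2.COLOR_BGR2HSV))
print("red",disc(s,((H<4)|(H>176))&(S>225)&(v>150),(330,343),.045,15),"yel",disc(s,(H>24)&(H<35)&(S>180),(383,343),.03,15))
E
```

```text
291.10975139743937 [[1.0, 0.0, -0.002, -0.623], [0.001, -0.965, 0.263, -0.033], [-0.001, -0.263, -0.965, 0.378], [0.0, 0.0, 0.0, 1.0]]
[295. 287.]
[294. 231.]
[293. 168.]
[291.  97.]
red None yel (array([ 443.41096504, -354.76385968]), np.float64(69.71913753641847), 79.38314974308014)
```

View pics/w0.png

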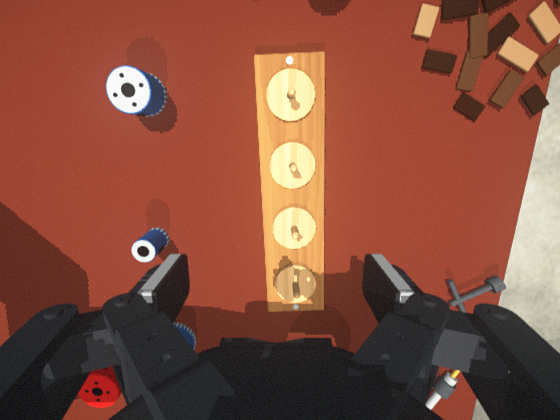

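```bash
python3 - <<'E'
from h import *
c=dict(np.load("wrist0.npz"));H,s,v=cv2.split(cv2.cvtColor(c["image"],cv2.COLOR_BGR2HSV))
print([(int(H[y,x]),int(s[y,x]),int(v[y,x])) for x,y in [(280,100),(262,100),(280,170),(285,280),(120,80)]])
for q in [(295,285),(294,229),(293,166),(291,95)]:
    d=disc(c,(H>16)&(s<135)&(v>100),q,.02,15);print(d)
for q in [(128,90),(142,250)]: print("saw",disc(c,(s<60)&(v>120),q,.045,12))
for n,a,b in(("scene",(184,185),(157,204)),("side",(330,343),(383,340))):
    k=dict(np.load(n+"0.npz"));print(n,ray(k,a,.045),ray(k,b,.045))
E
```

```text
[(26, 74, 255), (17, 141, 248), (27, 69, 255), (17, 121, 209), (60, 1, 252)]
(array([ 649.15614118, -133.51750801]), np.float64(54.13063132460851), 56.93880841135979)
(array([646.41298688, -53.63267542]), np.float64(55.57690585970843), 56.99717998504639)
(array([643.09103209,  26.06178736]), np.float64(55.419524277748714), 56.60019442439079)
(array([639.88831889, 105.75639063]), np.float64(55.1018410473337), 56.291405111551285)
saw (array([468.02668734, 107.84176331]), np.float64(44.95823583618094), 46.35091871023178)
saw (array([462.50588404, -74.47100961]), np.float64(28.34159582498621), 29.93680350482464)
scene [ 0.3805409  -0.28584519  0.045     ] [ 0.45432706 -0.34952183  0.045     ]
side [ 0.37506302 -0.28783437  0.045     ] [ 0.44349973 -0.35281394  0.045     ]
```

Emit:
{"name": "jog_arm", "arguments": {
  "moves": [
    [[0, 0, 0], [-0.015, -0.0324, 0.02], -1],
    [[0, 0, 0], [-0.015, -0.0324, 0.02], -1],
    [[0, 0, 0], [-0.015, -0.0324, 0.02], -1],
    [[0, 0, 0], [-0.015, -0.0324, 0.02], -1],
    [[0, 0, 0], [-0.0156, -0.0324, 0.02], -1]
  ],
  "newtons": 40
}}

```text
t: 0.78
tool_pos: [0.4617, -0.0759, 0.1096]
eef_rot: [-0.0, 0.707, 0.707, -0.0]
ft_force: [-0.2, -0.0, 0.6]
grip_width: 1.0
grip_force: 0.0
```

Emit:
{"name": "jog_arm", "arguments": {
  "moves": [
    [[0, 0, 0], [0, 0, 0.03], -1],
    [[0, 0, 0], [0, 0, 0.03], -1],
    [[0, 0, 0], [0, 0, 0.02], -1],
    [[0, 0, 0], [0, 0, 0.018], -1],
    [[0, 0, 0], [0, 0, 0], -1]
  ]
}}

```text
t: 1.4
tool_pos: [0.4613, -0.0751, 0.0109]
eef_rot: [-0.002, 0.707, 0.707, -0.001]
ft_force: [0.1, -0.3, -0.1]
grip_width: 0.999
grip_force: 0.0
```

Emit:
{"name": "jog_arm", "arguments": {
  "moves": [
    [[0, 0, 0], [0, 0, 0], 1],
    [[0, 0, 0], [0, 0, 0], 1],
    [[0, 0, 0], [0, 0, 0], 1],
    [[0, 0, 0], [0, 0, 0], 1],
    [[0, 0, 0], [0, 0, 0], 1]
  ]
}}

```text
t: 2.02
tool_pos: [0.4636, -0.0758, 0.0133]
eef_rot: [0.001, 0.707, 0.707, 0.0]
ft_force: [-1.9, 1.1, 5.9]
grip_width: 0.33
grip_force: 39.2
```

Emit:
{"name": "jog_arm", "arguments": {
  "moves": [
    [[0, 0, 0], [0, 0, 0], 1],
    [[0, 0, 0], [0, 0, 0], 1],
    [[0, 0, 0], [0, 0, -0.03], 1],
    [[0, 0, 0], [0, 0, -0.03], 1],
    [[0, 0, 0], [0, 0, -0.03], 1]
  ]
}}

```text
t: 2.65
tool_pos: [0.4627, -0.0755, 0.1031]
eef_rot: [-0.0, 0.707, 0.707, -0.0]
ft_force: [0.6, 0.2, 0.0]
grip_width: 0.328
grip_force: 39.9
```

```bash
python3 - <<'E'
from h import *
from workcell import *
a=capture("wrist");np.savez("wrist1.npz",**a);b=capture("side");s=state();print(s["grip_width"],s["grip_force"],s["tool_pos"],s["ft_force"])
u=b["image"]
p=proj(b,s["tool_pos"]);x,y=int(p[0]),int(p[1])
B=cv2.resize(u[max(0,y-75):y+75,x-50:x+50],None,fx=2.5,fy=2.5,interpolation=2)
A=cv2.resize(a["image"],(500,375));o=np.zeros((375,800,3),np.uint8);o[:,:500]=A;o[:B.shape[0],510:510+B.shape[1]]=B
cv2.imwrite("pics/g1.png",o)
E
```

```text
0.3295750895402249 39.921012399718165 [ 0.46563972 -0.07642786  0.1058781 ] [ 0.21152703  1.09698198 -0.37634434]
```

View pics/g1.png

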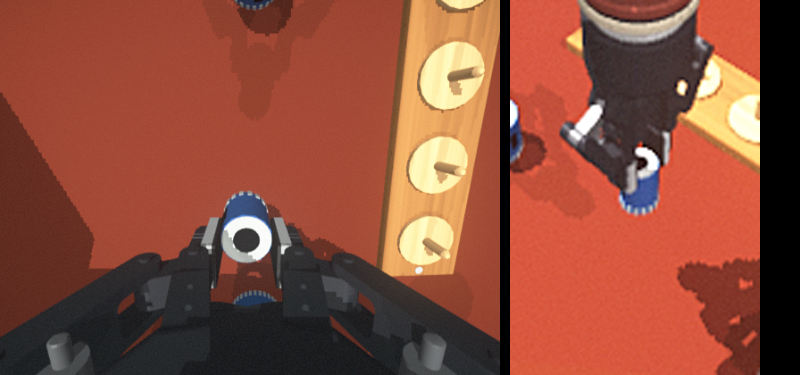

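```bash
cat >> h.py <<'E'
POST=np.array([[649.4,-135.4],[646.9,-55.3],[643.65,24.5],[640.4,104.5]])
def held(c,tz,z0,r=26):
    """in-hand saw top centre from a wrist view; tz TCP height, z0 TCP height above saw bottom; and visible posts"""
    H,s,v=cv2.split(cv2.cvtColor(c["image"],cv2.COLOR_BGR2HSV));zt=tz-z0+.045
    out={}
    m=(H>16)&(H<40)&(s<135)&(v>100)
    for i,p in enumerate(POST):
        q=proj(c,(*p/1000,.02))
        if 0<q[0]<560 and 0<q[1]<420:
            d=disc(c,m,q,.02,25)
            if d:out["post%d"%i]=[np.round(x,1) for x in d]
    return out
E
python3 - <<'E'
from h import *
c=dict(np.load("wrist1.npz"));print(held(c,.1045,.0115))
g=cv2.cvtColor(c["image"],cv2.COLOR_BGR2HSV);H,s,v=cv2.split(g)
R=np.array(c["view"]);print("cam",-R[:3,:3].T@R[:3,3])
m=(s<70)&(v>150);m[:, :245]=0;m[:,306:]=0;m[300:]=0;m[:225]=0
print(disc(c,m,(276,268),.138,20), disc(c,m,(276,268),.138,20)[0]-np.array([463.7,-76]))
print(np.ptp(blob(m,(276,268),20),axis=0),blob(m,(276,268),20).mean(0),proj(c,(.4637,-.076,.138)))
E
```

```text
{'post0': [array([ 649.5, -133.9]), np.float64(56.4), np.float64(63.7)], 'post1': [array([645.9, -53.9]), np.float64(55.4), np.float64(57.7)], 'post2': [array([642.2,  25.7]), np.float64(55.5), np.float64(57.2)]}
cam [ 0.46199139 -0.00805778  0.26587011]
(array([462.14711488, -72.61333614]), np.float64(27.05332138126052), 27.728695422410965) [-1.55288512  3.38666386]
[55. 51.] [276.64516129 267.25806452] (np.float64(278.9896400892628), np.float64(274.8242520337816))
```

Emit:
{"name": "jog_arm", "arguments": {
  "moves": [
    [[0, 0, 0], [-0.012, 0.0372, 0], 1],
    [[0, 0, 0], [-0.012, 0.0372, 0], 1],
    [[0, 0, 0], [-0.012, 0.0372, 0], 1],
    [[0, 0, 0], [-0.012, 0.0372, 0], 1],
    [[0, 0, 0], [-0.0118, 0.0372, 0], 1]
  ]
}}

```text
t: 3.38
tool_pos: [0.6493, -0.1356, 0.1003]
eef_rot: [-0.001, 0.707, 0.707, -0.0]
ft_force: [-0.0, 0.1, -0.7]
grip_width: 0.326
grip_force: 39.9
```

```bash
cat >> h.py <<'E'
def pair(name,w,k,tp):
    """montage of wrist crop, scene and side crops about the tool"""
    o=np.zeros((420,800,3),np.uint8)
    o[:300,:400]=cv2.resize(w["image"],(400,300))
    for j,b in enumerate(k):
        x,y=[int(t) for t in proj(b,tp)];x=np.clip(x,40,519);y=np.clip(y,84,335)
        o[:,400+200*j:600+200*j]=cv2.resize(b["image"][y-84:y+84,x-40:x+40],(200,420),interpolation=2)
    cv2.imwrite(name,o)
E
python3 - <<'E'
from h import *
from workcell import *
a=capture("wrist");np.savez("wrist2.npz",**a);k=[capture("scene"),capture("side")];s=[state()["tool_pos"]]
pair("pics/p1.png",a,k,s[0]);print(s);np.savez("side2.npz",**k[1])
E
```

```text
[array([ 0.64899702, -0.13557887,  0.09990215])]
```

View pics/p1.png

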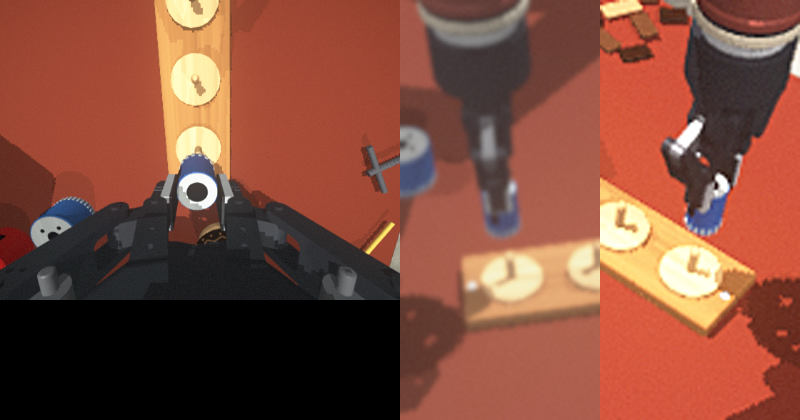

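Emit:
{"name": "jog_arm", "arguments": {
  "moves": [
    [[0, 0, 0], [0, 0, 0.025], 1],
    [[0, 0, 0], [0, 0, 0.02], 1],
    [[0, 0, 0], [0, 0, 0.015], 1],
    [[0, 0, 0], [0, 0, 0.008], 1],
    [[0, 0, 0], [0, 0, 0.001], 1]
  ]
}}

```text
t: 4.15
tool_pos: [0.6492, -0.1355, 0.0336]
eef_rot: [0.0, 0.707, 0.707, 0.0]
ft_force: [-0.5, -0.4, 0.1]
grip_width: 0.328
grip_force: 40.0
```

Emit:
{"name": "jog_arm", "arguments": {
  "moves": [
    [[0, 0, 0], [0, 0, 0.001], 1],
    [[0, 0, 0], [0, 0, 0], 1],
    [[0, 0, 0], [0, 0, 0], -1],
    [[0, 0, 0], [0, 0, 0], -1],
    [[0, 0, 0], [0, 0, 0], -1]
  ]
}}

```text
t: 4.78
tool_pos: [0.649, -0.1354, 0.0322]
eef_rot: [-0.0, 0.707, 0.707, 0.0]
ft_force: [0.0, -0.2, -0.1]
grip_width: 0.941
grip_force: 0.0
```

Emit:
{"name": "jog_arm", "arguments": {
  "moves": [
    [[0, 0, 0], [0, 0, 0], -1],
    [[0, 0, 0], [0, 0, -0.02], -1],
    [[0, 0, 0], [0, 0, -0.04], -1],
    [[0, 0, 0], [0.03, -0.02, -0.04], -1],
    [[0, 0, 0], [0.0624, -0.0413, -0.012], -1]
  ]
}}

```text
t: 5.4
tool_pos: [0.5979, -0.0551, 0.1481]
eef_rot: [0.004, 0.708, 0.706, 0.002]
ft_force: [0.7, 1.1, 0.6]
grip_width: 1.003
grip_force: 0.0
```

```bash
cat >> h.py <<'E'
def check(S):
    """S: list of (name, xy mm, z top); disc centres from the side and wrist views"""
    from workcell import capture,state
    for n in("side","wrist"):
        c=capture(n);np.savez(n+"_last.npz",**c);H,s,v=cv2.split(cv2.cvtColor(c["image"],cv2.COLOR_BGR2HSV))
        for k,p,z in S:
            q=proj(c,(p[0]/1000,p[1]/1000,z))
            if not(0<q[0]<560 and 0<q[1]<420):continue
            m=(H>12)&(H<40)&(s<150)&(v>100) if "post" in k else (s<75)&(v>95)
            d=disc(c,m,q,z,14)
            print(n,k,np.round(q),[np.round(x,1) for x in d] if d else None)
    s=state();print(s["tool_pos"],s["grip_width"],s["t"])
E
python3 - <<'E'
from h import *
check([("saw30",POST[0],.065)]+[("post%d"%i,POST[i],.02) for i in(1,2,3)]+[("saw48",(469,107),.045),("saw60",(473.5,-240),.045),("saw38",(453.6,280.6),.045)])
E
```

```text
side saw30 [357. 203.] [array([ 649.2, -136.6]), np.float64(28.4), np.float64(30.3)]
side post1 [325. 197.] None
side post2 [298. 180.] None
side post3 [273. 164.] None
side saw48 [218. 196.] [array([469.7, 105.9]), np.float64(45.7), np.float64(47.9)]
side saw60 [343. 290.] [array([ 474. , -241.1]), np.float64(55.5), np.float64(57.9)]
side saw38 [164. 161.] [array([454.1, 279.6]), np.float64(36.4), np.float64(38.4)]
wrist saw30 [336. 300.] [array([ 648.3, -133.8]), np.float64(28.8), np.float64(30.3)]
wrist post1 [329. 206.] None
wrist post2 [330. 125.] None
wrist post3 [331.  31.] None
wrist saw48 [122.  16.] [array([468. , 103.6]), np.float64(40.2), np.float64(46.3)]
wrist saw60 [168. 373.] None
[ 0.59337168 -0.04990963  0.1452456 ] 1.0055093615472737 5.5
```

Emit:
{"name": "jog_arm", "arguments": {
  "moves": [
    [[0, 0, 0], [0.054, -0.0223, 0.0088], -1],
    [[0, 0, 0], [0.054, -0.0223, 0.0088], -1],
    [[0, 0, 0], [0.054, -0.0223, 0.0088], -1],
    [[0, 0, 0], [0.054, -0.0223, 0.0088], -1],
    [[0, 0, 0], [0.054, -0.0223, 0.0088], -1]
  ]
}}

```text
t: 6.12
tool_pos: [0.4836, 0.2176, 0.0995]
eef_rot: [0.001, 0.707, 0.707, 0.001]
ft_force: [0.6, 0.6, -0.4]
grip_width: 0.995
grip_force: 0.0
```

Emit:
{"name": "jog_arm", "arguments": {
  "moves": [
    [[0, 0, 0], [0.0268, -0.0113, 0], -1],
    [[0, 0, 0], [0.0268, -0.0113, 0], -1],
    [[0, 0, 0], [0, 0, 0], -1],
    [[0, 0, 0], [0, 0, 0], -1],
    [[0, 0, 0], [0, 0, 0.02], -1]
  ]
}}

```text
t: 6.75
tool_pos: [0.4633, 0.2693, 0.0802]
eef_rot: [0.001, 0.707, 0.707, 0.002]
ft_force: [-0.5, -0.2, 0.6]
grip_width: 1.002
grip_force: 0.0
```

```bash
python3 - <<'E'
from h import *
from workcell import *
for i in range(4):
    capture("wrist");print(state()["tool_pos"])
E
```

```text
[0.46067889 0.26812994 0.07632151]
[0.46000298 0.26794337 0.07665514]
[0.46048998 0.26825971 0.07756354]
[0.46109737 0.26871693 0.07833085]
```

Emit:
{"name": "jog_arm", "arguments": {
  "moves": [
    [[0, 0, 0], [0.0123, -0.007, 0], -1],
    [[0, 0, 0], [0, 0, 0.02], -1],
    [[0, 0, 0], [0, 0, 0.025], -1],
    [[0, 0, 0], [0, 0, 0.022], -1],
    [[0, 0, 0], [0, 0, 0], -1]
  ]
}}

```text
t: 7.58
tool_pos: [0.4522, 0.2819, 0.0102]
eef_rot: [-0.001, 0.707, 0.707, -0.001]
ft_force: [-0.6, -1.5, -0.1]
grip_width: 1.002
grip_force: 0.0
```

Emit:
{"name": "jog_arm", "arguments": {
  "moves": [
    [[0, 0, 0], [0, 0, 0], 1],
    [[0, 0, 0], [0, 0, 0], 1],
    [[0, 0, 0], [0, 0, 0], 1],
    [[0, 0, 0], [0, 0, 0], 1],
    [[0, 0, 0], [0, 0, 0], 1]
  ]
}}

```text
t: 8.2
tool_pos: [0.4547, 0.2825, 0.0127]
eef_rot: [0.0, 0.707, 0.707, 0.001]
ft_force: [-1.7, -1.0, 5.7]
grip_width: 0.419
grip_force: 39.5
```

```bash
python3 - <<'E'
from h import *
from workcell import *
r=[]
for i in range(4):
    capture("wrist");r.append(state()["tool_pos"])
print(np.mean(r,0),np.std(r,0),state()["grip_width"])
E
```

```text
[0.45465821 0.28243536 0.01265798] [8.38403475e-06 8.41063486e-06 6.94779585e-06] 0.4213033266374626
```

Emit:
{"name": "jog_arm", "arguments": {
  "moves": [
    [[0, 0, 0], [0, 0, -0.04], 1],
    [[0, 0, 0], [0, 0, -0.05], 1],
    [[0, 0, 0], [-0.048, 0.0275, 0], 1],
    [[0, 0, 0], [-0.048, 0.0275, 0], 1],
    [[0, 0, 0], [-0.048, 0.0275, 0], 1]
  ]
}}

```text
t: 9.02
tool_pos: [0.537, 0.1367, 0.1018]
eef_rot: [0.0, 0.707, 0.707, 0.0]
ft_force: [0.5, -0.2, -1.2]
grip_width: 0.42
grip_force: 40.7
```

Emit:
{"name": "jog_arm", "arguments": {
  "moves": [
    [[0, 0, 0], [-0.048, 0.0275, 0], 1],
    [[0, 0, 0], [-0.048, 0.0275, 0], 1],
    [[0, 0, 0], [-0.048, 0.0275, 0], 1],
    [[0, 0, 0], [-0.048, 0.0275, 0], 1],
    [[0, 0, 0], [0, 0, 0], 1]
  ]
}}

```text
t: 9.65
tool_pos: [0.6477, -0.0582, 0.1013]
eef_rot: [0.001, 0.709, 0.705, 0.0]
ft_force: [-0.0, -0.0, -1.1]
grip_width: 0.418
grip_force: 40.7
```

```bash
cat >> h.py <<'E'
def where(n=3):
    from workcell import capture,state
    for i in range(n): c=capture("wrist")
    s=state();print(np.round(s["tool_pos"],4),s["grip_width"],s["t"]);return c,s["tool_pos"]
def top(c,tz,z0=.0125):
    """centre of the held saw's bright top in a wrist view, mm, relative to TCP given separately"""
    H,s,v=cv2.split(cv2.cvtColor(c["image"],cv2.COLOR_BGR2HSV))
    return s,v
E
python3 - <<'E'
from h import *
c,p=where();np.savez("wrist3.npz",**c)
H,s,v=cv2.split(cv2.cvtColor(c["image"],cv2.COLOR_BGR2HSV))
q=proj(c,(p[0],p[1],p[2]-.0125+.045));print(q)
for t in(60,90):print(disc(c,(s<t)&(v>110),q,p[2]+.0325,25))
cv2.imwrite("pics/w3.png",c["image"])
E
```

```text
[ 0.6456 -0.0535  0.1008] 0.419955134890806 9.8
(np.float64(276.274985900194), np.float64(269.8838310872788))
(array([645.24724523, -54.91023048]), np.float64(35.4092020130945), 36.57599911093712)
(array([645.07823365, -55.25014403]), np.float64(35.98476121098601), 38.72819244861603)
```

View pics/w3.png

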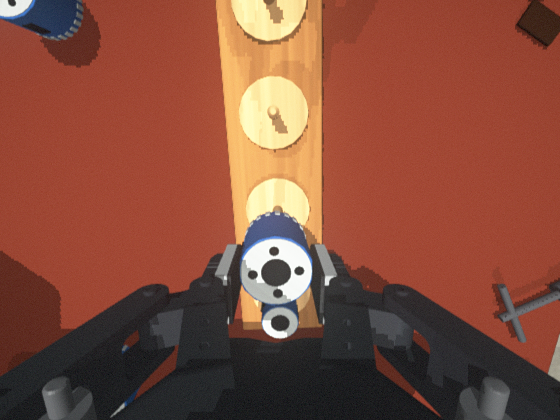

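Emit:
{"name": "jog_arm", "arguments": {
  "moves": [
    [[0, 0, 0], [0.0004, 0.0012, 0.025], 1],
    [[0, 0, 0], [0, 0, 0.02], 1],
    [[0, 0, 0], [0, 0, 0.015], 1],
    [[0, 0, 0], [0, 0, 0.007], 1],
    [[0, 0, 0], [0, 0, 0.001], 1]
  ]
}}

```text
t: 10.42
tool_pos: [0.6476, -0.0535, 0.0333]
eef_rot: [0.0, 0.707, 0.707, 0.0]
ft_force: [-0.7, 0.1, -1.5]
grip_width: 0.419
grip_force: 40.7
```

Emit:
{"name": "jog_arm", "arguments": {
  "moves": [
    [[0, 0, 0], [0, 0, 0], 1],
    [[0, 0, 0], [0, 0, 0], 1],
    [[0, 0, 0], [0, 0, 0], -1],
    [[0, 0, 0], [0, 0, 0], -1],
    [[0, 0, 0], [0, 0, 0], -1]
  ]
}}

```text
t: 11.05
tool_pos: [0.6477, -0.0537, 0.0335]
eef_rot: [0.0, 0.707, 0.707, 0.0]
ft_force: [0.0, 0.1, 0.8]
grip_width: 0.994
grip_force: 0.0
```

Emit:
{"name": "jog_arm", "arguments": {
  "moves": [
    [[0, 0, 0], [0, 0, 0], -1],
    [[0, 0, 0], [0, 0, -0.02], -1],
    [[0, 0, 0], [0, 0, -0.04], -1],
    [[0, 0, 0], [0.03, -0.03, -0.02], -1],
    [[0, 0, 0], [0.045, -0.04, 0], -1]
  ]
}}

```text
t: 11.68
tool_pos: [0.58, 0.0209, 0.1179]
eef_rot: [0.003, 0.708, 0.706, 0.002]
ft_force: [0.0, 1.4, 0.4]
grip_width: 1.0
grip_force: 0.0
```

Emit:
{"name": "jog_arm", "arguments": {
  "moves": [
    [[0, 0, 0], [0.04, -0.04, 0], -1],
    [[0, 0, 0], [0.044, -0.04, 0], -1],
    [[0, 0, 0], [0, -0.026, 0], -1],
    [[0, 0, 0], [0, 0, 0], -1],
    [[0, 0, 0], [0, 0, 0], -1]
  ]
}}

```text
t: 12.3
tool_pos: [0.4732, 0.1051, 0.1147]
eef_rot: [0.001, 0.707, 0.707, 0.001]
ft_force: [0.6, 0.3, 0.2]
grip_width: 1.001
grip_force: 0.0
```

```bash
python3 - <<'E'
from h import *
check([("saw30",POST[0],.065),("saw38",POST[1],.065),("saw48",(469,107),.045)])
where()
E
```

```text
side saw30 [357. 203.] [array([ 628. , -146.4]), np.float64(54.8), np.float64(71.6)]
side saw38 [327. 184.] [array([647.9, -56.2]), np.float64(35.7), np.float64(38.1)]
side saw48 [218. 196.] [array([469.7, 105.9]), np.float64(45.7), np.float64(47.9)]
wrist saw38 [467. 389.] [array([641.3, -57.3]), np.float64(28.2), np.float64(36.9)]
wrist saw48 [271. 211.] [array([468.5, 107.4]), np.float64(45.4), np.float64(46.8)]
[0.47301699 0.10487208 0.11404247] 1.001542995293626 12.4
[0.4722 0.1049 0.1133] 1.0007790707662803 12.55
```

Emit:
{"name": "jog_arm", "arguments": {
  "moves": [
    [[0, 0, 0], [0.002, -0.003, 0], -1],
    [[0, 0, 0], [0, 0, 0.035], -1],
    [[0, 0, 0], [0, 0, 0.035], -1],
    [[0, 0, 0], [0, 0, 0.025], -1],
    [[0, 0, 0], [0, 0, 0.009], -1]
  ]
}}

```text
t: 13.18
tool_pos: [0.467, 0.1073, 0.0076]
eef_rot: [-0.001, 0.707, 0.707, -0.001]
ft_force: [-0.0, -1.0, 0.0]
grip_width: 1.005
grip_force: 0.0
```

Emit:
{"name": "jog_arm", "arguments": {
  "moves": [
    [[0, 0, 0], [0, 0, 0], -1],
    [[0, 0, 0], [0, 0, 0], 1],
    [[0, 0, 0], [0, 0, 0], 1],
    [[0, 0, 0], [0, 0, 0], 1],
    [[0, 0, 0], [0, 0, 0], 1]
  ]
}}

```text
t: 13.8
tool_pos: [0.4694, 0.1075, 0.0107]
eef_rot: [0.001, 0.707, 0.707, 0.001]
ft_force: [-2.6, -0.4, 7.6]
grip_width: 0.54
grip_force: 40.2
```

```bash
python3 - <<'E'
from h import *
where()
E
```

```text
[0.4694 0.1074 0.0107] 0.5353817268798401 13.95
```

Emit:
{"name": "jog_arm", "arguments": {
  "moves": [
    [[0, 0, 0], [0, 0, -0.04], 1],
    [[0, 0, 0], [0, 0, -0.05], 1],
    [[0, 0, 0], [-0.0206, 0.0436, 0], 1],
    [[0, 0, 0], [-0.0206, 0.0436, 0], 1],
    [[0, 0, 0], [-0.0206, 0.0436, 0], 1]
  ]
}}

```text
t: 14.58
tool_pos: [0.6008, 0.045, 0.1001]
eef_rot: [0.0, 0.707, 0.707, 0.0]
ft_force: [0.9, 0.2, -1.7]
grip_width: 0.541
grip_force: 42.3
```

Emit:
{"name": "jog_arm", "arguments": {
  "moves": [
    [[0, 0, 0], [-0.0206, 0.0436, 0], 1],
    [[0, 0, 0], [0, 0, 0], 1],
    [[0, 0, 0], [0, 0, 0], 1],
    [[0, 0, 0], [0, 0, 0], 1],
    [[0, 0, 0], [0, 0, 0], 1]
  ]
}}

```text
t: 15.2
tool_pos: [0.6423, 0.0256, 0.0997]
eef_rot: [0.0, 0.707, 0.707, 0.0]
ft_force: [0.5, 0.7, -1.1]
grip_width: 0.538
grip_force: 42.4
```

```bash
python3 - <<'E'
from h import *
c,p=where()
H,s,v=cv2.split(cv2.cvtColor(c["image"],cv2.COLOR_BGR2HSV))
z=p[2]-.0107+.045;q=proj(c,(p[0],p[1],z));print(q)
print(disc(c,(s<60)&(v>110),q,z,25))
E
```

```text
[0.6427 0.0253 0.0997] 0.5395487516150729 15.35
(np.float64(277.13863319264505), np.float64(273.42546884522875))
(array([642.57632773,  19.33729048]), np.float64(51.00158784900055), 62.914930284023285)
```

Emit:
{"name": "jog_arm", "arguments": {
  "moves": [
    [[0, 0, 0], [-0.0004, 0.001, 0.025], 1],
    [[0, 0, 0], [0, 0, 0.02], 1],
    [[0, 0, 0], [0, 0, 0.015], 1],
    [[0, 0, 0], [0, 0, 0.0075], 1],
    [[0, 0, 0], [0, 0, 0.001], 1]
  ]
}}

```text
t: 15.98
tool_pos: [0.6442, 0.0245, 0.0309]
eef_rot: [0.0, 0.707, 0.707, 0.0]
ft_force: [-0.2, 0.5, -1.4]
grip_width: 0.54
grip_force: 42.4
```

Emit:
{"name": "jog_arm", "arguments": {
  "moves": [
    [[0, 0, 0], [0, 0, 0], 1],
    [[0, 0, 0], [0, 0, 0], 1],
    [[0, 0, 0], [0, 0, 0], -1],
    [[0, 0, 0], [0, 0, 0], -1],
    [[0, 0, 0], [0, 0, 0], -1]
  ]
}}

```text
t: 16.6
tool_pos: [0.6442, 0.0245, 0.0311]
eef_rot: [0.0, 0.707, 0.707, 0.0]
ft_force: [-0.7, 0.4, 1.1]
grip_width: 0.999
grip_force: 0.0
```

Emit:
{"name": "jog_arm", "arguments": {
  "moves": [
    [[0, 0, 0], [0, 0, 0], -1],
    [[0, 0, 0], [0, 0, -0.02], -1],
    [[0, 0, 0], [0, 0, -0.05], -1],
    [[0, 0, 0], [-0.02, -0.03, -0.02], -1],
    [[0, 0, 0], [-0.05, -0.03, 0], -1]
  ]
}}

```text
t: 17.23
tool_pos: [0.586, -0.0451, 0.1255]
eef_rot: [0.003, 0.706, 0.708, 0.002]
ft_force: [-0.1, -2.6, 0.3]
grip_width: 0.996
grip_force: 0.0
```

Emit:
{"name": "jog_arm", "arguments": {
  "moves": [
    [[0, 0, 0], [-0.05, -0.03, 0], -1],
    [[0, 0, 0], [-0.05, -0.03, 0], -1],
    [[0, 0, 0], [-0.05, -0.03, 0], -1],
    [[0, 0, 0], [-0.044, -0.02, 0], -1],
    [[0, 0, 0], [0, 0, 0], -1]
  ]
}}

```text
t: 17.85
tool_pos: [0.4732, -0.2427, 0.1227]
eef_rot: [0.001, 0.709, 0.705, -0.0]
ft_force: [-0.0, 0.5, 0.0]
grip_width: 0.999
grip_force: 0.0
```

```bash
python3 - <<'E'
from h import *
check([("saw30",POST[0],.065),("saw38",POST[1],.065),("saw48",POST[2],.065),("saw60",(473.5,-240),.045)])
where()
a=dict(np.load("side_last.npz"))["image"][100:380,150:470];b=dict(np.load("wrist_last.npz"))["image"]
o=np.zeros((420,800,3),np.uint8);o[:,:480]=cv2.resize(a,(480,420));o[:240,480:]=cv2.resize(b,(320,240));cv2.imwrite("pics/c3.png",o)
E
```

```text
side saw30 [357. 203.] [array([ 664.1, -148.4]), np.float64(86.1), np.float64(121.0)]
side saw38 [327. 184.] [array([647.2, -56. ]), np.float64(36.9), np.float64(40.3)]
side saw48 [299. 167.] [array([644.8,  23.3]), np.float64(45.5), np.float64(47.5)]
side saw60 [343. 290.] [array([ 476.6, -237.9]), np.float64(60.6), np.float64(74.2)]
wrist saw30 [528.  72.] [array([ 648.1, -134.3]), np.float64(28.5), np.float64(30.0)]
wrist saw60 [276. 210.] [array([ 472.3, -239.4]), np.float64(56.8), np.float64(58.3)]
[ 0.47430588 -0.23986727  0.12204653] 0.9961841657197722 17.95
[ 0.4746 -0.2384  0.1212] 0.9967456939166105 18.1
```

View pics/c3.png

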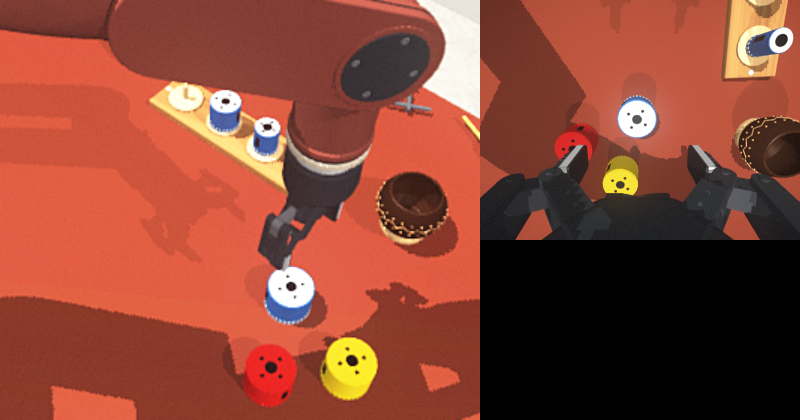

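Emit:
{"name": "jog_arm", "arguments": {
  "moves": [
    [[0, 0, 0], [-0.0014, -0.0015, 0.02], -1],
    [[0, 0, 0], [0, 0, 0.035], -1],
    [[0, 0, 0], [0, 0, 0.03], -1],
    [[0, 0, 0], [0, 0, 0.02], -1],
    [[0, 0, 0], [0, 0, 0.007], -1]
  ]
}}

```text
t: 18.73
tool_pos: [0.472, -0.239, 0.0074]
eef_rot: [-0.001, 0.706, 0.708, -0.0]
ft_force: [-0.5, 0.7, -0.2]
grip_width: 1.0
grip_force: 0.0
```

Emit:
{"name": "jog_arm", "arguments": {
  "moves": [
    [[0, 0, 0], [0, 0, 0], -1],
    [[0, 0, 0], [0, 0, 0], 1],
    [[0, 0, 0], [0, 0, 0], 1],
    [[0, 0, 0], [0, 0, 0], 1],
    [[0, 0, 0], [0, 0, 0], 1]
  ]
}}

```text
t: 19.35
tool_pos: [0.4733, -0.2413, 0.0104]
eef_rot: [0.001, 0.707, 0.707, 0.0]
ft_force: [-0.2, 1.3, 5.4]
grip_width: 0.68
grip_force: 42.0
```

```bash
python3 - <<'E'
from h import *
where()
E
```

```text
[ 0.4733 -0.2413  0.0105] 0.6855599032543717 19.5
```

Emit:
{"name": "jog_arm", "arguments": {
  "moves": [
    [[0, 0, 0], [0, 0, -0.045], 1],
    [[0, 0, 0], [0, 0, -0.055], 1],
    [[0, 0, 0], [0.0492, 0.0239, 0], 1],
    [[0, 0, 0], [0.0492, 0.0239, 0], 1],
    [[0, 0, 0], [0.0492, 0.0239, 0], 1]
  ]
}}

```text
t: 20.12
tool_pos: [0.5449, -0.0921, 0.1097]
eef_rot: [0.001, 0.707, 0.707, 0.0]
ft_force: [0.9, -0.9, -2.1]
grip_width: 0.679
grip_force: 44.5
```

Emit:
{"name": "jog_arm", "arguments": {
  "moves": [
    [[0, 0, 0], [0.0492, 0.0239, 0], 1],
    [[0, 0, 0], [0.0492, 0.0239, 0], 1],
    [[0, 0, 0], [0.0492, 0.0239, 0], 1],
    [[0, 0, 0], [0.0492, 0.0239, 0], 1],
    [[0, 0, 0], [0, 0, 0], 1]
  ]
}}

```text
t: 20.75
tool_pos: [0.6406, 0.1073, 0.109]
eef_rot: [0.0, 0.706, 0.709, 0.001]
ft_force: [-0.5, -0.7, -1.2]
grip_width: 0.679
grip_force: 44.5
```

```bash
python3 - <<'E'
from h import *
where(2)
c,p=where(2)
H,s,v=cv2.split(cv2.cvtColor(c["image"],cv2.COLOR_BGR2HSV))
z=p[2]-.0105+.045;q=proj(c,(p[0],p[1],z));print(q)
m=(s<60)&(v>110);m[:, :int(q[0])-75]=0;m[:,int(q[0])+75:]=0
print(disc(c,m,q,z,25))
E
```

```text
[0.6394 0.1039 0.1086] 0.6802634041525563 20.85
[0.6392 0.1026 0.1087] 0.678158434341228 20.95
(np.float64(276.81127040980755), np.float64(274.52886468959133))
(array([638.5268921 , 105.55927304]), np.float64(55.395387701405014), 56.779175996780396)
```

Emit:
{"name": "jog_arm", "arguments": {
  "moves": [
    [[0, 0, 0], [0, 0.0012, 0.03], 1],
    [[0, 0, 0], [0, 0, 0.025], 1],
    [[0, 0, 0], [0, 0, 0.015], 1],
    [[0, 0, 0], [0, 0, 0.007], 1],
    [[0, 0, 0], [0, 0, 0.0012], 1]
  ]
}}

```text
t: 21.58
tool_pos: [0.6413, 0.1031, 0.031]
eef_rot: [0.0, 0.707, 0.707, 0.0]
ft_force: [0.1, -0.1, -1.3]
grip_width: 0.678
grip_force: 44.5
```

Emit:
{"name": "jog_arm", "arguments": {
  "moves": [
    [[0, 0, 0], [0, 0, 0], 1],
    [[0, 0, 0], [0, 0, 0], 1],
    [[0, 0, 0], [0, 0, 0], -1],
    [[0, 0, 0], [0, 0, 0], -1],
    [[0, 0, 0], [0, 0, 0], -1]
  ]
}}

```text
t: 22.2
tool_pos: [0.6412, 0.1036, 0.0309]
eef_rot: [0.0, 0.707, 0.707, 0.0]
ft_force: [-0.3, 0.2, -0.1]
grip_width: 0.998
grip_force: 0.0
```

Emit:
{"name": "jog_arm", "arguments": {
  "moves": [
    [[0, 0, 0], [0, 0, 0], -1],
    [[0, 0, 0], [0, 0, -0.02], -1],
    [[0, 0, 0], [0, 0, -0.04], -1],
    [[0, 0, 0], [0, 0, -0.05], -1],
    [[0, 0, 0], [-0.02, -0.05, -0.03], -1]
  ]
}}

```text
t: 22.82
tool_pos: [0.5943, 0.0839, 0.1755]
eef_rot: [0.003, 0.707, 0.707, 0.003]
ft_force: [0.3, -0.3, 0.4]
grip_width: 1.001
grip_force: 0.0
```

Emit:
{"name": "jog_arm", "arguments": {
  "moves": [
    [[0, 0, 0], [-0.04, -0.04, 0], -1],
    [[0, 0, 0], [-0.04, -0.03, 0], -1],
    [[0, 0, 0], [0, 0, 0], -1],
    [[0, 0, 0], [0, 0, 0], -1],
    [[0, 0, 0], [0, 0, 0], -1]
  ]
}}

```text
t: 23.45
tool_pos: [0.5218, 0.0042, 0.1712]
eef_rot: [0.0, 0.707, 0.707, 0.0]
ft_force: [0.0, 0.1, -0.0]
grip_width: 1.003
grip_force: 0.0
```

```bash
python3 - <<'E'
from h import *
check([("saw30",POST[0],.065),("saw38",POST[1],.065),("saw48",POST[2],.065),("saw60",POST[3],.065)])
a=dict(np.load("side_last.npz"))["image"][80:290,180:470];b=dict(np.load("wrist_last.npz"))["image"]
o=np.zeros((420,800,3),np.uint8);o[:360,:480]=cv2.resize(a,(480,360));o[:240,480:]=cv2.resize(b,(320,240));cv2.imwrite("pics/c4.png",o)
E
```

```text
side saw30 [357. 203.] [array([ 649.6, -136.8]), np.float64(28.3), np.float64(30.8)]
side saw38 [327. 184.] [array([647.2, -55.8]), np.float64(36.5), np.float64(40.3)]
side saw48 [299. 167.] [array([644.7,  23.4]), np.float64(45.6), np.float64(48.2)]
side saw60 [273. 151.] [array([642.2, 104.1]), np.float64(57.4), np.float64(59.3)]
wrist saw30 [394. 329.] None
wrist saw38 [401. 261.] [array([638.6, -53.7]), np.float64(63.5), np.float64(95.1)]
wrist saw48 [407. 182.] [array([635.1,  28.3]), np.float64(56.4), np.float64(65.6)]
wrist saw60 [414.  90.] [array([640.9, 105.9]), np.float64(56.0), np.float64(57.9)]
[0.52146297 0.00427907 0.17067579] 0.9997097344948258 23.55
```

View pics/c4.png

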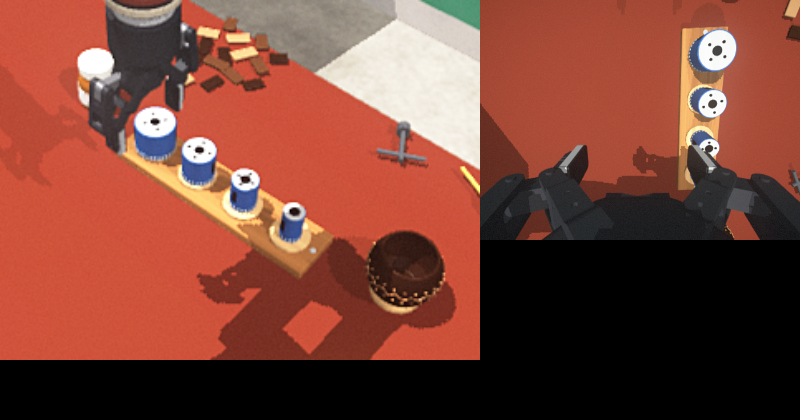

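```bash
python3 -c "from workcell import *;print(sign_off())"
```

```text
the job is handed in; nothing more can be done
None
```

I put the four saws on their posts in size order, saw_30 next to the shell cup through saw_60 next to the jar, each measuring within about 2 mm of its post's centre, with the cup and jar still standing, and handed the job in at about 23.6 s; no verdict was shown.

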